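# Find where the wafer turntable rubs and mark it

## Task

The wafer turntable rubs somewhere under its disc. Turn it slowly by its upright handle until you feel the drag clearly rise, stop there without forcing it through the rub, and leave it resting at that spot. Then stand the pointed steel marker upright on the white deck just outside the disc, straight in line with the raised pointer bar, and leave everything else on the table where it is.

Things in the scene. Friction and masses are not known exactly. Their poses are not given: they have to be found in the camera images.
- turntable (a joint): Turntable angle about its vertical axis (rad), anticlockwise from above positive, no end stops: turn it either way. Turning freely (as at the start) takes a steady 1 N or so at the handle. At one hidden angle, new every time, it rubs: from either side the push needed at the handle climbs smoothly by about 1 N per mm of handle travel, over some 40 mm. Left in the rub, friction holds it.
- turntable_axis (a point): On the turntable's axis at the top face of the aluminium disc (170 mm across, 8 mm thick, top 80 mm above the table; a hub 32 mm across rises 8 mm higher). Turns with the disc: its x axis points to the handle, -x along the pointer bar. Felt while turning, a drag raised by 4 to 10 N is a clear rub and a good place to stop; raised by 15 N or more it is forced. At a standstill the handle force relaxes.
- stand: White square stand, 270 x 270 mm, fixed to the table, that carries the turntable; its flat deck is 70 mm above the table. Origin on the table under the turntable's axis, axes along its sides.
- handle (a point): Centre (half-way up) of the upright black handle, a cylinder 20 mm across and 44 mm tall, 108 mm above the table, 60 mm from the turntable's axis; its lower end is 6 mm above the disc. It revolves freely on its own stem, so a gripper holding it can keep its own direction as the disc turns. Held a little off its circle, sideways forces of some 6 N come and go: the drag is the part along its travel.
- mark_point (a point): Point on the deck (70 mm above the table) where the marker's foot belongs: 108 mm from the turntable's axis (23 mm outside the disc's edge), in line with the raised dark pointer bar (55 x 10 x 3 mm, on the disc opposite the handle). It turns with the disc; z up. Nothing is seen here; the disc beside it stands 10 mm higher than the deck.
- marker_center (a point): Centre (half-way up) of the loose steel marker, a bare round post 28 mm across and 70 mm tall with a cone-shaped upper end (straight up to 54 mm), 150 g; z is its axis. It stands on the table, beside the stand, so this point is 35 mm above the table.
- bottle: Bystander: closed white plastic bottle 48 mm across, 130 mm tall; origin under its centre.
- pot: Bystander: plain flat-topped steel cylinder 42 mm across, 45 mm tall; origin under its centre.
- dish: Bystander: shallow glass dish 90 mm across, 20 mm tall; origin under its centre.
- driver: Bystander: screwdriver 170 mm long lying beyond the stand.

How it is judged:
On the way, in this order (a step that is already met when the one before it is completed fails the run):
1. the turntable has been turned into the rub and stopped there (2 N or more on the rubbing spot) (contact force between heel and anything else above 2 N and velocity of joint turntable between -0.12 and 0.12 rad/s), for 0.2 s.
2. the marker stands on the deck in line with the pointer bar (horizontal distance between marker_center and mark_point below 0.014 m and z of marker_center in the frame of mark_point between 0.029 and 0.042 m and angle between marker_center's own z axis and vertical below 0.12 rad), for 0.2 s.
At the end, for the whole second after the job is handed in: The turntable is at rest in the rub (more than 1.5 N on the rubbing spot) and the marker stands released, still and upright (within 7 degrees) on the deck, its centre within 14 mm of the point in line with the pointer bar, 108 mm from the axis (all of step 2 and contact force between heel and anything else above 1.5 N and linear speed of marker below 0.02 m/s and velocity of joint turntable between -0.12 and 0.12 rad/s); the robot touches nothing.
It fails at once if the turntable is forced into the rub (over 20 N on the rubbing spot) (contact force between heel and anything else above 20 N).
It fails at once if the bottle is moved by more than 30 mm (distance of bottle from where it was at the start of the episode above 0.03 m).
It fails at once if the plain pot is moved by more than 30 mm (distance of pot from where it was at the start of the episode above 0.03 m).
It fails at once if the dish is moved by more than 30 mm (distance of dish from where it was at the start of the episode above 0.03 m).
It fails at once if the screwdriver is moved by more than 30 mm (distance of driver from where it was at the start of the episode above 0.03 m).
It also fails if it takes over 72 s, if anything falls off the work surface, if the arm or the gripper's body presses on something with over 40 N, if the wrist force passes 120 N, or if a joint passes its speed limit or range.

## Robot

A 7-joint arm with a two-finger parallel gripper is mounted at the origin on the work surface. World frame = base frame: x ahead of the robot, y to its left, z up, the work surface at z = 0. Lengths are in m, angles in rad, forces in N, time in s.
With the tool pointing down it reaches from about 0.35 to 0.9 m from the base axis. Payload 7.2 kg.
Tool frame: the origin (TCP) lies on the centre line of the jaws, within the pads' length; the fingertips stand 11 mm ahead of it and the grasp point (between the pads) lies 8 mm behind it (arm.tcp_to_tips is the distance from the TCP to the fingertips, in m); y points along the fingers, z is the direction in which the jaws open and shut, and the axes are right-handed (so a half turn about y gives the same grasp; the last joint's range is limited). The gripper opens to 85 mm and grips with 20 to 120 N. Pads are 22 mm wide; open, the fingers measure 114 mm over their backs; the gripper's body (76 mm by 85 mm) begins 54 mm behind the grasp point. The pads swing forward as they close: fully open they stand 13 mm farther back than shut.
Start: joints at [-1.353, 0.411, -0.013, 1.596, 0.006, 1.134, -0.082], TCP at [0.176, 0.6, 0.242] pointing down, gripper open.
Joint ranges: [-2.95, 2.95], [-0.29, 1.99], [-1.47, 1.44], [0.14, 2.54], [-1.03, 4.17], [0.13, 1.85], [-2.86, 2.86]. Speed limits (rad/s): [2.39, 2.39, 3.01, 3.01, 3.14, 3.14, 3.14].

## Interface

Orientations are given as a unit quaternion [x, y, z, w].
In Python, from station import arm gives the robot as it stands. The module is installed in compiled form; this text tells all that it offers. Calls block until the motion is done:
- arm.reach(position, orientation): joint-space move of the TCP to a pose.
- arm.move_l(position, orientation=None, max_speed=0.15, threshold=None): straight line of the TCP; orientation=None keeps the orientation; max_speed is the mean speed in m/s. With threshold (N) it stops when the force on the tool has changed by that much, and returns True; else False.
- arm.goto_joints(angles): joint-space move.
- arm.set_gripper(opening, grip_force=None): finger opening in m; grip_force is the grip in N (None keeps the last); returns when the fingers have stopped.
- arm.dwell(seconds).
- arm.inverse_kinematics(position, orientation): joint angles nearest the present ones, or None.
- arm.grab_frame(name): name is "scene" or "top" or "wrist"; returns the picture (420x560x3 uint8, red, green, blue); there is no depth.
- arm.camera_params(name): a dict with "vfov" (degrees; the focal length in pixels is half the picture's height over the tangent of half this angle, whatever the lens; pixels are square), "cx", "cy" (the principal point, pixels), "T" (4x4, takes a point from camera to world coordinates); the wrist camera has in their place "hand_eye" (4x4, takes a point from camera to tool coordinates, whose origin is the TCP and whose axes are the tool frame's). Camera axes: x right, y up, looking along -z (the intrinsics and any distortion apply to the point x, -y, -z); pixel columns grow to the right and rows downward; lengths in m; the calibration is good to about 2 mm. A picture is of the moment at which its call begins: read the wrist's pose just before it. camera_params takes no time and is no camera call.
A pose or a line that the arm cannot do raises arm.PlanningError and nothing moves.
- arm.sign_off(): hands the job in, once; it reports no verdict.
Readings, each from a call of its own:
- arm.current_time(): time.
- arm.current_q(): joint angles.
- arm.current_joint_velocities(): joint speeds.
- arm.current_joint_torque(): joint torques, N m.
- arm.current_tcp_pos(): TCP position.
- arm.current_tool_rot(): TCP orientation.
- arm.current_force(): force on the tool from outside, world axes, zero at the start.
- arm.current_wrist_torque(): the same for the moment, N m.
- arm.current_gripper_width(): finger opening in m.
Only numpy, scipy, OpenCV 4.12 (cv2) and the standard library are available. Lean on these libraries where they do the work, as an engineer would, in place of code of your own. Each camera call takes 0.05 s, during which the arm holds its last target.

## Working session

There is one attempt and no reset: what is moved stays moved. The work goes in short steps, each a Python script; the robot and the scene stay as the last script left them, time stands still between calls to the robot, and variables do not carry over. Pictures are saved under pics/ and viewed, and the job is handed in when it is done.

```bash
mkdir -p pics; ls
python3 - <<'E'
from station import arm
import cv2, numpy as np
np.set_printoptions(precision=4,suppress=True)
for n in ["scene","top","wrist"]:
    print(n,arm.camera_params(n))
    p=arm.current_tcp_pos(),arm.current_tool_rot()
    im=arm.grab_frame(n); cv2.imwrite(f"pics/{n}0.png",im[:,:,::-1]); 
print(p,arm.current_time(),arm.current_force(),arm.current_gripper_width())
E
```

```text
pics
scene {'vfov': 46.73077074713005, 'cx': 279.7078061605905, 'cy': 215.1110362513481, 'T': array([[-0.1035, -0.7996,  0.5916,  1.2566],
       [ 0.9945, -0.0721,  0.0765,  0.0934],
       [-0.0185,  0.5962,  0.8026,  0.9387],
       [ 0.    ,  0.    ,  0.    ,  1.    ]])}
top {'vfov': 56.70992141476778, 'cx': 283.10291228128955, 'cy': 213.8983287276901, 'T': array([[-0.0368,  0.9794, -0.1985,  0.4285],
       [-0.9993, -0.0351,  0.0118,  0.0226],
       [ 0.0046,  0.1988,  0.98  ,  1.0179],
       [ 0.    ,  0.    ,  0.    ,  1.    ]])}
wrist {'vfov': 68.26903125833525, 'cx': 277.78776369829177, 'cy': 210.40008550177203, 'hand_eye': array([[-0.0004, -0.9502, -0.3117, -0.0781],
       [-0.0008,  0.3117, -0.9502, -0.1327],
       [ 1.    , -0.0001, -0.0008, -0.0006],
       [ 0.    ,  0.    ,  0.    ,  1.    ]])}
(array([0.1761, 0.5992, 0.2415]), array([ 0.7004, -0.1007,  0.1006, -0.6994])) 0.15 [ 0.074  -0.4194 -0.601 ] 0.08509148171055536
```

View pics/scene0.png

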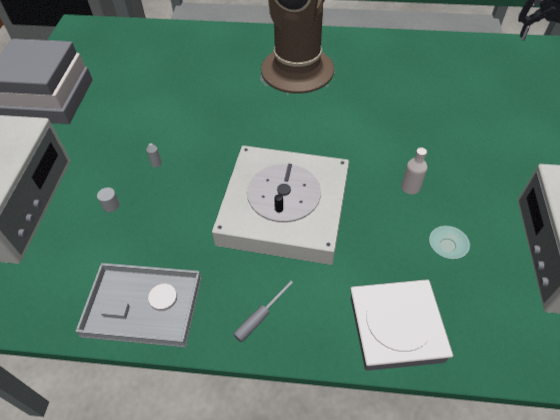

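View pics/top0.png

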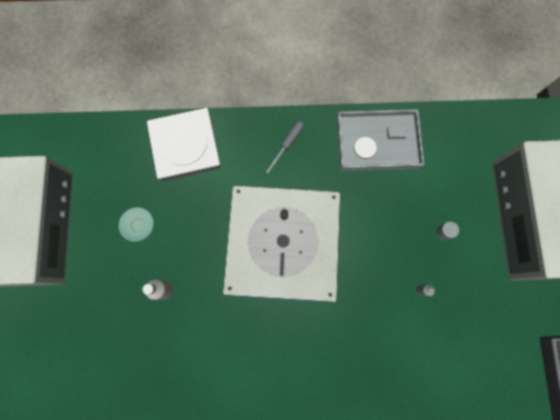

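View pics/wrist0.png

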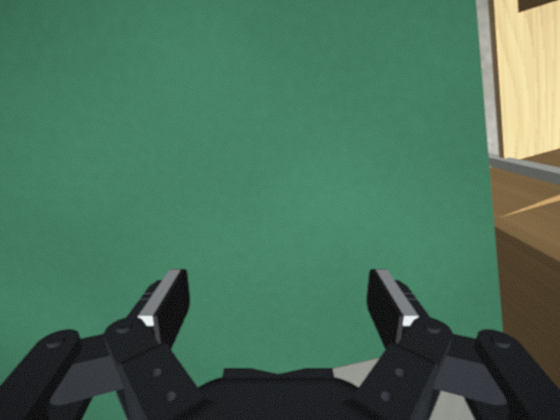

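The scene view shows the turntable, marker (153,155), pot (108,200), bottle, dish and driver. In the top view the disc is near (283,241), the handle (284,213), the pointer (282,264) and the marker (428,290). The wrist view shows only bare table. I'll write helpers, then get coarse positions from the top view.

```bash
cat > h.py <<'E'
from station import arm
import cv2, numpy as np, time
from scipy.spatial.transform import Rotation as R
np.set_printoptions(precision=4,suppress=True)
def camT(n,p=None,q=None):
    c=arm.camera_params(n)
    if n!="wrist": return c,c["T"]
    T=np.eye(4);T[:3,:3]=R.from_quat(q).as_matrix();T[:3,3]=p
    return c,T@c["hand_eye"]
def pix(n,u,v,z,p=None,q=None):
    c,T=camT(n,p,q); f=210/np.tan(np.radians(c["vfov"]/2))
    d=T[:3,:3]@np.array([(u-c["cx"])/f,-(v-c["cy"])/f,-1]); o=T[:3,3]
    return o+d*(z-o[2])/d[2]
def proj(n,X,p=None,q=None):
    c,T=camT(n,p,q); f=210/np.tan(np.radians(c["vfov"]/2))
    x=np.linalg.inv(T)@np.append(X,1)
    return np.array([c["cx"]+f*x[0]/-x[2],c["cy"]+f*x[1]/x[2]])
def down(yaw):
    # tool y = down; tool z (jaw axis) at angle yaw in the horizontal plane
    y=np.array([0,0,-1.]);z=np.array([np.cos(yaw),np.sin(yaw),0]);x=np.cross(y,z)
    return R.from_matrix(np.c_[x,y,z]).as_quat()
def snap(name):
    p,q=arm.current_tcp_pos(),arm.current_tool_rot()
    im=arm.grab_frame("wrist"); cv2.imwrite(f"pics/{name}.png",im[:,:,::-1])
    np.save(f"pics/{name}.npy",np.r_[p,q]); return p,q
E
python3 - <<'E'
from h import *
print(R.from_quat(arm.current_tool_rot()).as_matrix())
for n,u,v,z in [("axis",283,241,.088),("handle",284,212,.13),("ptr",282,264,.083),("marker",429,289,.07),("pot",450,229,.045),("bottle",150,289,.13),("dish",136,224,.02)]:
    print(n,pix("top",u,v,z))
for n,u,v,z in [("axis",284,190,.088),("handle",279,198,.13),("marker",152,145,.07),("pot",107,193,.045)]:
    print(n,pix("scene",u,v,z))
E
```

```text
[[ 0.9595 -0.0003  0.2819]
 [-0.2819 -0.0012  0.9595]
 [ 0.0001 -1.     -0.0012]]
axis [0.5504 0.0141 0.088 ]
handle [0.6128 0.0096 0.13  ]
ptr [0.4959 0.0185 0.083 ]
marker [ 0.4245 -0.3314  0.07  ]
pot [ 0.5713 -0.4107  0.045 ]
bottle [0.4477 0.3158 0.13  ]
dish [0.6176 0.3936 0.02  ]
axis [0.5581 0.0147 0.088 ]
handle [0.6155 0.0101 0.13  ]
marker [ 0.427  -0.3316  0.07  ]
pot [ 0.5695 -0.41    0.045 ]
```

Run:
```python
from h import *
arm.reach([0.54,0.013,0.29],down(np.pi/2))
print(snap("w1"),arm.current_time(),arm.current_force())
```

```text
(array([0.54  , 0.014 , 0.2899]), array([-0.7071, -0.0004,  0.0006,  0.7072])) 2.6583 [ 0.3179  0.3491 -0.4646]
```

View pics/w1.png

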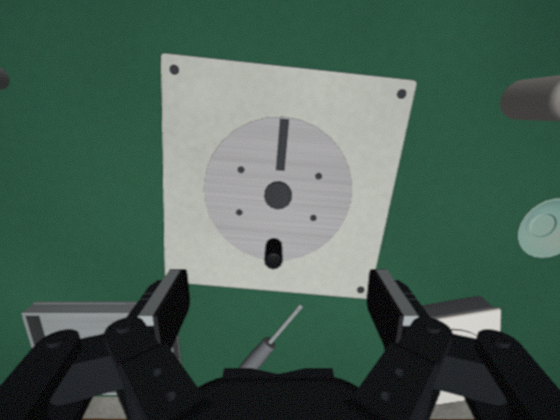

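The wrist view shows the disc centred near (278,188), the hub top at (278,195), the handle top at (273,261) and the pointer running (284,120) to (281,170). Next I'll fit the disc edge and hub precisely.

Run:
```python
from h import *
P=np.load("pics/w1.npy");p,q=P[:3],P[3:]
im=cv2.imread("pics/w1.png");g=cv2.cvtColor(im,cv2.COLOR_BGR2GRAY)
# dark blobs
m=((g<70)&(im[:,:,1].astype(int)-im[:,:,2]<15)).astype(np.uint8)
n,l,s,c=cv2.connectedComponentsWithStats(m[100:275,195:365])
for i in range(1,n):
    if s[i][4]>30: print(s[i]+np.array([195,100,0,0,0]),c[i]+[195,100])
# pixel->candidates
print("hub",pix("wrist",278,195,.088,p,q))
print("disc edges L/R/T/B",[pix("wrist",*x,.08,p,q) for x in [(204,188),(352,188),(278,116),(276,262)]])
print("ptr",pix("wrist",284,120,.083,p,q),pix("wrist",281,170,.083,p,q))
print("handle top",pix("wrist",273,261,.13,p,q))
# radial edge search on disc
for ax0 in [(0.555,0.014)]:
    ax=np.array(ax0)
    pts=[]
    for a in np.radians(np.arange(0,360,5)):
        r=np.arange(.075,.097,.0005)
        uv=np.array([proj("wrist",np.array([ax[0]+k*np.cos(a),ax[1]+k*np.sin(a),.08]),p,q) for k in r])
        v=cv2.remap(cv2.GaussianBlur(g,(3,3),0).astype(np.float32),uv[:,0].astype(np.float32)[:,None],uv[:,1].astype(np.float32)[:,None],1)[:,0]
        d=np.gradient(v); i=np.argmax(d)
        if d[i]>2: pts.append(ax+r[i]*np.array([np.cos(a),np.sin(a)]))
    pts=np.array(pts)
    from scipy.optimize import least_squares
    s=least_squares(lambda x:np.hypot(pts[:,0]-x[0],pts[:,1]-x[1])-x[2],[*ax,.085],loss="soft_l1",f_scale=.001)
    print(len(pts),s.x,np.std(s.fun))
```

```text
[277 120  11  50 307] [282.0065 143.9055]
[265 182  26  26 516] [277.593  194.5426]
[265 239  17  29 424] [273.1486 253.2241]
hub [0.5533 0.0135 0.088 ]
disc edges L/R/T/B [array([ 0.5474, -0.0706,  0.08  ]), array([0.5472, 0.0976, 0.08  ]), array([0.469 , 0.0133, 0.08  ]), array([0.6409, 0.0112, 0.08  ])]
ptr [0.4729 0.0196 0.083 ] [0.5261 0.0168 0.083 ]
handle top [0.6136 0.0083 0.13  ]Traceback (most recent call last):
  File "<stdin>", line 20, in <module>
  File "h.py", line 15, in proj
    c,T=camT(n,p,q); f=210/np.tan(np.radians(c["vfov"]/2))
        ~~~~^^^^^^^
  File "h.py", line 6, in camT
    c=arm.camera_params(n)
ValueError: time passes only in moves, steps and waits
```

```bash
sed -i 's/^def camT/_c={}\ndef cp(n):\n    if n not in _c: _c[n]=arm.camera_params(n)\n    return _c[n]\ndef camT/; s/c=arm.camera_params(n)$/c=cp(n)/' h.py
sed -i 's/_c\[n\]=cp(n)/_c[n]=arm.camera_params(n)/' h.py
cat >> h.py <<'E'
AX=np.array([0.554,0.0134]); HZ=0.106; Q=down(np.pi/2)
def seg(th,r=0.060,ax=AX,sp=0.04,thr=None):
    hit=arm.move_l([ax[0]+r*np.cos(th),ax[1]+r*np.sin(th),HZ],None,max_speed=sp,threshold=thr)
    f=arm.current_force(); p=arm.current_tcp_pos()
    d=p[:2]-ax; a=np.arctan2(d[1],d[0]); t=np.array([-np.sin(a),np.cos(a)]); u=np.array([np.cos(a),np.sin(a)])
    return hit,a,np.hypot(*d),f[:2]@t,f[:2]@u,f[2],arm.current_time(),p
E
python3 - <<'E'
from h import *
c=np.array([0.6137,0.0085])
arm.set_gripper(0.06)
arm.reach([*c,0.17],Q)
print(arm.move_l([*c,HZ],Q,max_speed=0.08,threshold=8))
f0=arm.current_force()
arm.set_gripper(0.0,grip_force=30)
print(f0,arm.current_force(),arm.current_gripper_width(),arm.current_tcp_pos(),arm.current_time())
a0=np.arctan2(*(c-AX)[::-1])
for i in range(1,4):
    r=seg(a0+0.1*i,thr=8); print(np.array(r[1:7]),r[0],np.degrees(r[1]))
arm.dwell(0.1); print(arm.current_force())
E
```

```text
False
[-0.1905 -0.0052  0.1701] [-0.7902  0.1455  4.0656] 0.01919467721464967 [0.6139 0.0086 0.1065] 5.0417
[ 0.0348  0.0602 -0.2613 -2.7295  6.9167  5.3417] False 1.9923672717212544
[ 0.1393  0.0602  1.3133 -2.3712  7.6296  5.6417] False 7.983366038755584
[ 0.2406  0.0603  1.1234 -3.2093  7.7114  5.9417] False 13.78460853641502
[-2.5529  0.0167  7.9959]
```

Run:
```python
from h import *
d=arm.current_tcp_pos()[:2]-AX; th=np.arctan2(d[1],d[0]); print(th, arm.current_tcp_pos())
for i in range(1,7):
    r=seg(th+0.2*i,thr=5,sp=.03); print(np.array(r[1:7]),r[0],th+.2*i)
    if r[0]: break
arm.dwell(0.1); print(arm.current_force(),arm.current_tcp_pos())
```

```text
0.23851198147542094 [0.6126 0.0276 0.1064]
[ 0.4554  0.0604  0.7105 -3.0707  8.575   6.6333] False 0.4385119814754209
[ 0.6525  0.0604  1.467  -2.9592  8.6673  7.1833] False 0.638511981475421
[ 0.8489  0.0605  0.1228 -2.4541  7.5335  7.7333] False 0.838511981475421
[ 1.0462  0.0605  0.4911 -2.7021  8.4807  8.2833] False 1.038511981475421
[ 1.2421  0.0605  0.8047 -2.7309  7.9156  8.8333] False 1.2385119814754209
[ 1.4387  0.0605 -0.1289 -2.6674  8.0637  9.3833] False 1.438511981475421
[-1.4116 -1.7496  7.2523] [0.562  0.0734 0.1064]
```

Run:
```python
from h import *
d=arm.current_tcp_pos()[:2]-AX; th=np.arctan2(d[1],d[0]); print(th)
for i in range(1,13):
    r=seg(th+0.2*i,thr=5,sp=.03); print(np.array(r[1:7]),r[0],th+.2*i)
    if r[0] or abs(r[3])>3: break
arm.dwell(0.1); print(arm.current_force(),arm.current_tcp_pos())
```

```text
1.4377779148369896
[ 1.636   0.0605  0.4809 -1.0843  7.083  10.0333] False 1.6377779148369895
[ 1.8329  0.0605  0.7666 -2.0552  7.5449 10.5833] False 1.8377779148369897
[ 2.0315  0.0604  1.5343 -1.0222  7.2081 11.1333] False 2.0377779148369894
[ 2.2291  0.0603  0.817  -1.2367  7.8736 11.6833] False 2.2377779148369896
[ 2.4274  0.0602  0.5273 -0.1481  7.8181 12.2333] False 2.43777791483699
[ 2.6263  0.0601  1.6508  0.1969  7.4632 12.7833] False 2.63777791483699
[ 2.8261  0.0601  0.8192  1.0475  8.3007 13.3333] False 2.8377779148369897
[ 3.027   0.0599  0.8893  0.5735  7.902  13.8833] False 3.0377779148369894
[-3.0643  0.0599 -1.5384  1.7769  9.7261 14.4333] False 3.2377779148369896
[-3.0528  0.0599 -1.5715  1.1579  6.0376 14.65  ] True 3.43777791483699
[-0.9838  0.3723  6.0314] [0.4944 0.0081 0.1064]
```

Run:
```python
from h import *
d=arm.current_tcp_pos()[:2]-AX; th=np.arctan2(d[1],d[0])%(2*np.pi); print(th)
for i in range(1,4):
    r=seg(th+0.04*i,thr=6,sp=.02); print(np.array(r[1:7]),r[1]%(2*np.pi),r[0],th+.04*i)
    if r[0] or r[3]<-5: break
arm.dwell(0.1); print(arm.current_force(),arm.current_tcp_pos())
```

```text
3.2301946196976354
[-3.0424  0.0599 -3.0118  2.3932  9.5719 15.    ] 3.240827834721922 False 3.2701946196976355
[-3.0223  0.0599 -0.0761  0.3727  5.0259 15.2083] 3.2608605812749354 True 3.3101946196976355
[-0.5755  0.2974  5.4085] [0.4946 0.0064 0.1064]
```

Run:
```python
from h import *
d=arm.current_tcp_pos()[:2]-AX; th=np.arctan2(d[1],d[0])%(2*np.pi); print(th)
for i in range(1,5):
    r=seg(th+0.015*i,thr=7,sp=.01); print(np.array(r[1:7]),r[1]%(2*np.pi),r[0],th+.015*i)
    if r[0] or r[3]<-4.5: break
arm.dwell(0.05); print(arm.current_force(),arm.current_tcp_pos())
```

```text
3.2588541252132504
[-3.0261  0.0598 -0.4912  1.7728  9.3787 15.5583] 3.257050653361417 False 3.2738541252132505
[-3.0212  0.0598 -2.1352  0.808   9.5256 15.8083] 3.262031179624024 False 3.28885412521325
[-3.0166  0.0598 -4.3635  2.0099  9.932  16.0583] 3.266545403923945 False 3.3038541252132503
[-3.0117  0.0598 -6.3973  1.2657 10.0621 16.3083] 3.271460598678889 False 3.3188541252132504
[-2.7965  5.3477  9.9883] [0.4947 0.0057 0.1064]
```

Run:
```python
from h import *
arm.dwell(0.25)
p=arm.current_tcp_pos(); arm.move_l([p[0],p[1],p[2]],None,max_speed=.02); print(p,arm.current_tcp_pos(),arm.current_force())
arm.set_gripper(0.05)
print(arm.current_force())
p=arm.current_tcp_pos(); arm.move_l([p[0],p[1],0.20],None,max_speed=.15)
arm.reach([0.54,0.013,0.29],down(np.pi/2))
print(snap("w2"),arm.current_time(),arm.current_force())
```

```text
[0.4947 0.0056 0.1064] [0.4945 0.0073 0.1064] [-1.0812  4.0922  6.2253]
[-0.6484 -0.2333  0.2575]
(array([0.54  , 0.0131, 0.2893]), array([ 0.7073, -0.0003, -0.0004, -0.7069])) 18.6083 [-0.1508 -0.2559  0.5285]
```

View pics/w2.png

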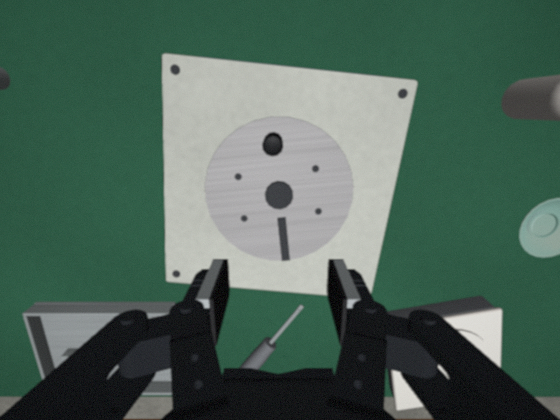

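The handle top is now at (273,143), on the robot's side, and the pointer runs (282,218) to (286,260) on the far side. I'll measure the angle.

Run:
```python
from h import *
def ang(name,box,hub):
    P=np.load(f"pics/{name}.npy");p,q=P[:3],P[3:]
    im=cv2.imread(f"pics/{name}.png");g=cv2.cvtColor(im,cv2.COLOR_BGR2GRAY)
    def blob(b):
        x0,y0,x1,y1=b; v,u=np.nonzero(g[y0:y1,x0:x1]<75); return u+x0,v+y0
    u,v=blob(box); W=np.array([pix("wrist",a,b,.083,p,q)[:2] for a,b in zip(u,v)])
    h=np.array([pix("wrist",a,b,.088,p,q)[:2] for a,b in zip(*blob(hub))]).mean(0)
    c=W.mean(0); w,V=np.linalg.eigh(np.cov(W.T)); d=V[:,1]; 
    if d@(c-h)<0:d=-d
    e=(W-c)@d
    print(name,len(u),"c",c,"hub",h,"axisdir deg",np.degrees(np.arctan2(d[1],d[0])),"centroid dir",np.degrees(np.arctan2(*(c-h)[::-1])),"len",e.max()-e.min(),"r",np.hypot(*(c-h)))
    return p,q
ang("w1",(274,112,294,174),(262,180,294,210))
p,q=ang("w2",(275,212,294,264),(262,180,294,210))
print("handle", pix("wrist",273,143,.13,p,q))
```

```text
w1 334 c [0.498  0.0176] hub [0.5529 0.013 ] axisdir deg 175.2448492959153 centroid dir 175.2587598656309 len 0.05253310818666508 r 0.055101187623856115
w2 222 c [0.6073 0.0186] hub [0.5525 0.0131] axisdir deg 5.733573427223345 centroid dir 5.70286039449208 len 0.0517053602734488 r 0.05500914745371735
handle [0.4917 0.0077 0.13  ]
```

The pointer is at 5.7°, so the handle is at 3.241 rad, about 1.7 mm back from my deepest point. Unloading the arm pulled it back. I'll regrasp, confirm the drag there, and this time release without backing off.

Run:
```python
from h import *
th=3.241
c=AX+0.0599*np.array([np.cos(th),np.sin(th)])
arm.reach([*c,0.17],Q)
print(arm.move_l([*c,HZ],Q,max_speed=0.08,threshold=8))
arm.set_gripper(0.0,grip_force=60)
p=arm.current_tcp_pos();f=arm.current_force()
print(p,f,arm.current_time(), arm.current_gripper_width())
d=p[:2]-AX; th=np.arctan2(d[1],d[0])%(2*np.pi); print(th)
for i in range(1,9):
    r=seg(th+0.01*i,thr=7,sp=.01); print(np.array(r[1:7]),r[1]%(2*np.pi),r[0],th+.01*i)
    if r[0] or r[3]<-5: break
arm.dwell(0.25); print(arm.current_force(),arm.current_tcp_pos())
```

```text
False
[0.4947 0.0077 0.1065] [-1.6418  0.7309  5.4051] 20.5167 0.018926432391873933
3.2382314731787525
[-3.0427  0.0596 -1.8715  0.2772  5.3088 20.7667] 3.2404877010133193 False 3.2482314731787523
[-3.0395  0.0595 -3.1701  0.506   6.3567 21.0167] 3.243666971873664 False 3.2582314731787525
[-3.0358  0.0596 -4.8244  0.2174  6.1169 21.2667] 3.2473572288334642 False 3.2682314731787523
[-3.0329  0.0596 -5.912   1.6566  7.2144 21.5167] 3.2502556283512165 False 3.2782314731787525
[-1.1242  4.1329  6.9767] [0.4948 0.0069 0.1066]
```

The disc holds against about 6 N at this spot, so it is in the clear-rub band. Now I'll release it and look at the marker.

Run:
```python
from h import *
arm.set_gripper(0.05)
p=arm.current_tcp_pos(); arm.move_l([p[0],p[1],0.20],None,max_speed=.15)
arm.reach([0.54,0.013,0.29],down(np.pi/2))
snap("w3")
arm.reach([0.425,-0.331,0.25],down(np.pi/2-0.6))
print(snap("w4"),arm.current_time(),arm.current_force())
```

```text
(array([ 0.4262, -0.3296,  0.2498]), array([-0.6756,  0.208 , -0.2079,  0.6761])) 24.9 [-0.2874 -0.6166 -0.301 ]
```

View pics/w3.png

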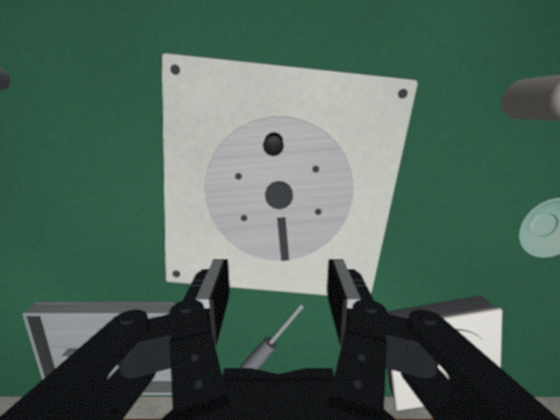

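View pics/w4.png

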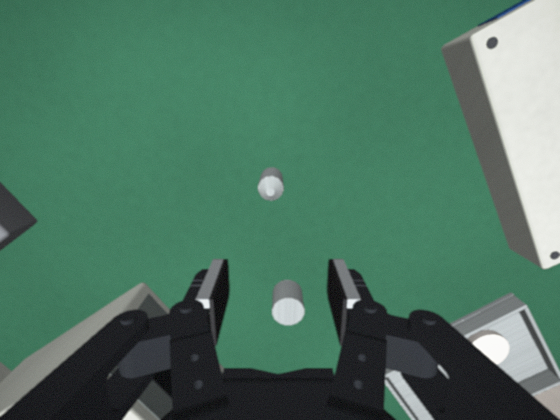

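In w3 the pointer reads about (282,218) to (285,260), unchanged. In w4 the marker's tip is at about (270,191) and the pot at (288,308). I'll compute the marker's position and the pointer direction.

Run:
```python
from h import *
P=np.load("pics/w4.npy");p,q=P[:3],P[3:]
print("tip",pix("wrist",270,191,.07,p,q))
for z,rad in[(.054,.014),(0,.014)]:
    pass
im=cv2.imread("pics/w4.png")[150:220,240:300]
cv2.imwrite("pics/w4c.png",cv2.resize(im,None,fx=8,fy=8,interpolation=2))
x=pix("wrist",270,191,.07,p,q)
print([proj("wrist",np.array([x[0],x[1],z]),p,q) for z in (0,.035,.054)])
P=np.load("pics/w3.npy");p,q=P[:3],P[3:]
g=cv2.cvtColor(cv2.imread("pics/w3.png"),cv2.COLOR_BGR2GRAY)
def b(x0,y0,x1,y1,z):
    v,u=np.nonzero(g[y0:y1,x0:x1]<75); return np.array([pix("wrist",i+x0,j+y0,z,p,q)[:2] for i,j in zip(u,v)])
W=b(275,212,294,264,.083);h=b(262,180,294,210,.088).mean(0);c=W.mean(0)
w,V=np.linalg.eigh(np.cov(W.T));d=V[:,1]*np.sign(V[0,1]);print(h,c,np.degrees(np.arctan2(d[1],d[0])),np.degrees(np.arctan2(*(c-h)[::-1])), np.degrees(np.arctan2(*(c-AX)[::-1])))
```

```text
tip [ 0.4245 -0.3377  0.07  ]
[array([271.263 , 176.9592]), array([270.6906, 183.3228]), array([270.3326, 187.3026])]
[0.5527 0.0142] [0.6078 0.0191] 5.18636705982341 5.14640139809299 6.0903506328173895
```

View pics/w4c.png

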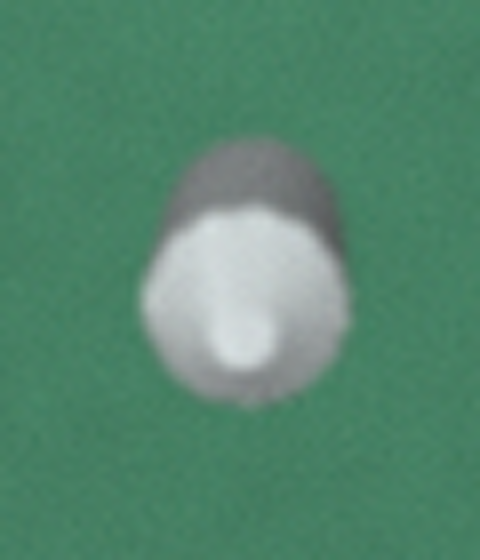

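Run:
```python
from h import *
arm.set_gripper(0.06)
arm.reach([0.425,-0.337,0.19],down(np.pi/2-0.6)); arm.dwell(.1)
print(snap("w5"),arm.current_time())
```

```text
(array([ 0.4254, -0.3378,  0.1916]), array([ 0.6757, -0.2087,  0.2096, -0.6752])) 25.6667
```

View pics/w5.png

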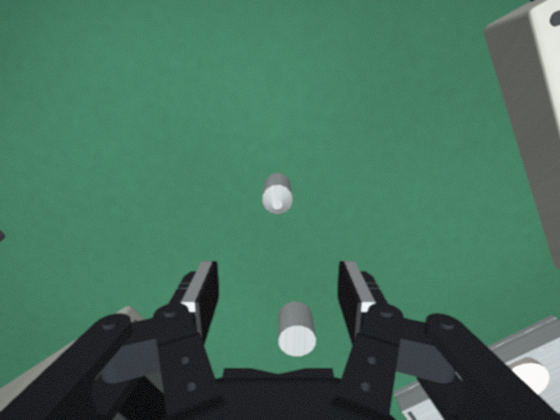

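Run:
```python
from h import *
P=np.load("pics/w5.npy");p,q=P[:3],P[3:]
print(pix("wrist",277,204.5,.07,p,q), proj("wrist",np.array([.4245,-.3377,.07]),p,q), proj("wrist",np.array([p[0],p[1],.07]),p,q))
print(pix("wrist",277.3,199.5,.054,p,q))
P=np.load("pics/w4.npy");p,q=P[:3],P[3:]
print(pix("wrist",270.4,192.5,.07,p,q),pix("wrist",270.75,188.1,.054,p,q))
```

```text
[ 0.4253 -0.3383  0.07  ] [277.0453 203.4094] [277.548  204.2969]
[ 0.4256 -0.3382  0.054 ]
[ 0.4261 -0.3383  0.07  ] [ 0.4255 -0.3378  0.054 ]
```

Run:
```python
from h import *
q=down(np.pi/2-0.6)
print(arm.move_l([0.4255,-0.3383,0.033],q,max_speed=0.1,threshold=10))
arm.set_gripper(0.0,grip_force=40)
print(arm.current_tcp_pos(),arm.current_gripper_width(),arm.current_force())
p=arm.current_tcp_pos()
arm.move_l([0.4255,-0.3383,0.20],q,max_speed=0.15)
print(arm.current_force(),arm.current_gripper_width(),p,arm.current_time())
snap("w6")
```

```text
False
[ 0.4257 -0.3384  0.0334] 0.026537059817536107 [-0.1323  1.2073  5.6147]
[ 0.15    0.0826 -0.8904] 0.026577992466758783 [ 0.4257 -0.3384  0.0334] 29.0417
```

View pics/w6.png

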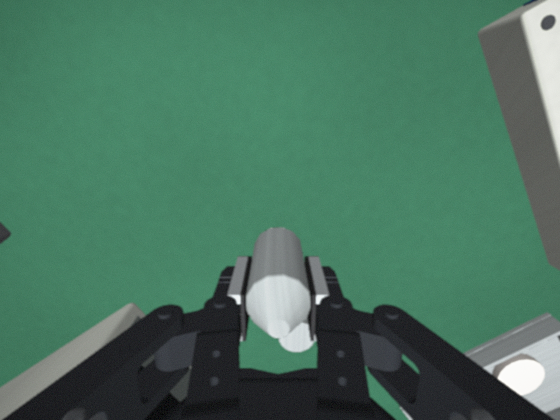

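The marker is held upright between the pads (tip at about (279,330)), its width reads right and the pot is untouched. Next I'll place it at 108 mm along the pointer line.

Run:
```python
from h import *
a=np.radians(5.5); M=np.array([.5538,.0138])+.108*np.array([np.cos(a),np.sin(a)]); print(M)
q=down(np.pi/2+a)
arm.move_l([*M,0.20],q,max_speed=0.25); arm.dwell(.1)
p=arm.current_tcp_pos(); print(p,R.from_quat(arm.current_tool_rot()).as_matrix()[:,1])
arm.move_l([*M,0.115],q,max_speed=0.1)
print(arm.move_l([*M,0.1015],q,max_speed=0.02,threshold=4),arm.current_force(),arm.current_tcp_pos())
arm.set_gripper(0.055)
print(arm.current_force(),arm.current_tcp_pos(),arm.current_time())
arm.move_l([*M,0.20],q,max_speed=0.12)
arm.reach([0.58,0.016,0.31],down(np.pi/2)); arm.dwell(.1)
snap("w7"); print(arm.current_time())
im=arm.grab_frame("top"); cv2.imwrite("pics/top7.png",im[:,:,::-1])
im=arm.grab_frame("scene"); cv2.imwrite("pics/scene7.png",im[:,:,::-1])
```

```text
[0.6613 0.0242]
[0.661  0.0229 0.2002] [ 0.0001 -0.0001 -1.    ]
True [-0.9878  0.7748  4.9691] [0.6612 0.0242 0.1035]
[-0.4999 -0.264   0.0106] [0.6604 0.0243 0.1023] 33.0333
34.75
```

View pics/w7.png

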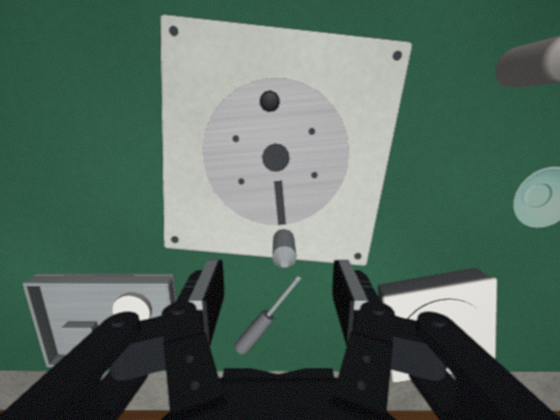

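View pics/scene7.png

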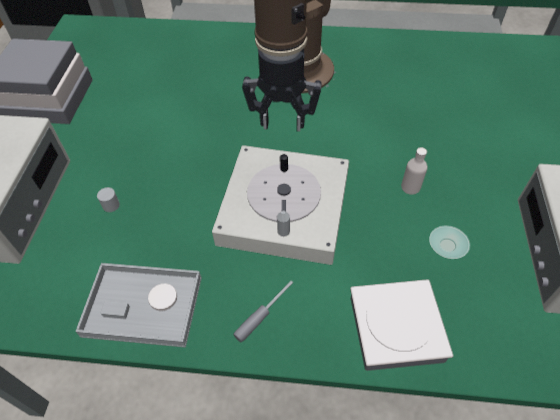

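The marker stands on the deck (foot about (284,236), top about (284,257)), in line with the pointer, and the other objects haven't moved. I'll check this numerically.

Run:
```python
from h import *
P=np.load("pics/w7.npy");p,q=P[:3],P[3:]
im=cv2.imread("pics/w7.png");g=cv2.cvtColor(im,cv2.COLOR_BGR2GRAY)
cv2.imwrite("pics/w7c.png",cv2.resize(im[170:280,240:330],None,fx=5,fy=5,interpolation=2))
def b(x0,y0,x1,y1,z):
    v,u=np.nonzero(g[y0:y1,x0:x1]<75); return np.array([pix("wrist",i+x0,j+y0,z,p,q)[:2] for i,j in zip(u,v)])
W=b(270,176,290,225,.083);h=b(258,142,292,172,.088).mean(0);c=W.mean(0)
w,V=np.linalg.eigh(np.cov(W.T));d=V[:,1]*np.sign(V[0,1]);A=np.degrees(np.arctan2(d[1],d[0]));print(h,c,A,np.degrees(np.arctan2(*(c-h)[::-1])),len(W))
a=np.arctan2(*(c-h)[::-1]);m=h+.108*np.array([np.cos(a),np.sin(a)])
print("mark",m,"proj foot/cone base/tip",[proj("wrist",np.array([*m,z]),p,q) for z in(.07,.124,.14)])
```

```text
[0.5534 0.0132] [0.6077 0.0181] 5.255512783687689 5.1448939133762135 217
mark [0.661  0.0229] proj foot/cone base/tip [array([283.0162, 238.2436]), array([283.7937, 257.0948]), array([284.0698, 263.7877])]
```

View pics/w7c.png

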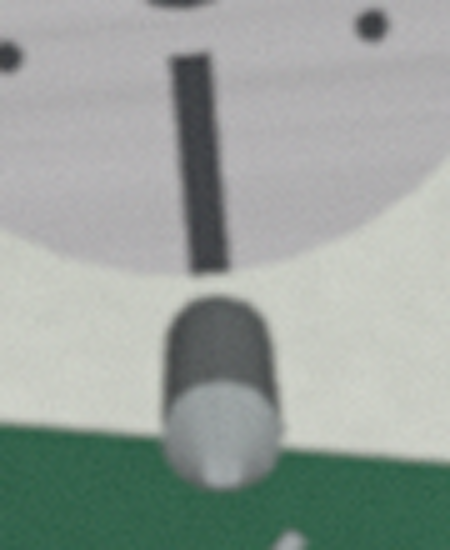

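Run:
```python
from h import *
print(arm.current_force(),arm.current_time()); arm.sign_off()
```

```text
[-0.2589  0.955   0.0717] 34.85
the job is handed in; nothing more can be done
```

The turntable is stopped in the rub, the marker stands upright on the deck in line with the pointer bar, and I handed the job in at about 35 s. I have no verdict back.

**Turning:** I turned the turntable anticlockwise by its handle, about 190°, until the drag clearly rose. The handle held against roughly 6 N there, a rise of about 5 N over free turning.

**Rebound:** My first release eased the handle back about 1.7 mm. I regrasped it, and it again held against about 6 N at the resting spot. After that I released it without backing off. I inferred the force on the rubbing spot from the handle force and could not measure it directly.

**Marker placing:** I gripped the marker, moved it and set it down 108 mm from the axis. In the last wrist picture it is within about 1 mm of the computed mark point. It looks upright.

**Last checks:**
- The pointer read 5.1–5.3° both before and after placing, so the disc did not shift. An earlier reading, before the regrasp, was 5.7°.
- The bystander objects look unmoved in the final overall picture.
- The robot was clear of everything.
- The coarse position estimates from the fixed cameras were off by up to about 7 mm from the wrist camera's, so I used the wrist camera's.

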